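# Clear the sewing table: notions back with their own kind

## Robot

A 7-joint arm with a two-finger parallel gripper is mounted at the origin on the work surface. World frame = base frame: x ahead of the robot, y to its left, z up, the work surface at z = 0. Lengths are in m, angles in rad, forces in N, time in s.
With the tool pointing down it reaches from about 0.4 to 0.85 m from the base axis. Payload 10.4 kg.
Tool frame: the origin (TCP) lies midway between the tips of the shut fingers; the grasp point (between the pads) lies 19 mm behind it (r.tcp_to_grasp is the z of the grasp point in the tool frame, in m); z points along the fingers, x is the direction in which the jaws open and shut, and the axes are right-handed (so a half turn about z gives the same grasp; the last joint's range is limited). The gripper opens to 87 mm and grips with 3 to 60 N. Pads are 19 mm wide; open, the fingers measure 117 mm over their backs; the gripper's body (75 mm by 190 mm) begins 51 mm behind the grasp point.
Start: joints at [1.247, 0.332, -0.065, 1.46, 0.022, 1.35, -0.088], TCP at [0.185, -0.597, 0.223] pointing down, gripper open.
Joint ranges: [-2.6, 2.6], [-0.5, 2.12], [-1.47, 1.34], [0.16, 2.42], [-1.27, 4.41], [0.06, 2.06], [-2.6, 2.6]. Speed limits (rad/s): [2.22, 2.22, 2.79, 2.79, 3.14, 3.14, 3.14].

## Interface

Orientations are given as a unit quaternion [x, y, z, w].
In Python, from bench import r, camera, close_job gives the robot as it stands. The module is installed in compiled form; this text tells all that it offers.
- The arm moves only by the shell command python3 -m crank 'ROWS' [FORCE]. ROWS is JSON, a list of rows, each an object of numbers: "x", "y", "z": the shift along the tool's x, y, z scaled (see below); "ax", "ay", "az": the turn, a rotation vector about the tool's x, y, z scaled (see below); "claw": the closure, from -1 (fully open) to 1 (shut), so that 0 is half open. A call has exactly 5 rows; each row is the pose to reach, as a shift and turn from the pose commanded when the call began, along the tool's axes at that moment; what a row does not reach only later rows make up. The controller multiplies each number of a shift by 1 m and each number of a turn by 2 rad. A row lasts 1/12 s, in which the tool goes at most 41.7 mm and 7.16 degrees, less where a joint would pass 70% of its speed; a pose out of reach is approached as far as the arm can. A call with a number of a shift or a turn outside -1 to 1 is refused whole. A call with a gripper value outside its range is refused whole. The fingers move at their own pace and stop on an object; FORCE is the grip in N (left out, the last holds). Time passes only in rows, so rows that repeat a pose let the fingers close, or fill a call up. It gives the time, the measured TCP pose, the force and the opening at its end, in the units of the state.
- r.read_state(): the state, without advancing time (a new reading comes with each control period).
- camera(name): name is "side" or "top"; returns a dict with "color" (400x640x3 uint8, blue, green, red), "fx", "fy", "cx", "cy" (pixels), "eye" and "orientation" of the camera in the world. Camera axes: x right, y down, z forward; pixel columns grow to the right and rows downward; lengths in m; the calibration is good to about 2 mm. A picture is of the moment at which its call begins. There is no depth.
- close_job(): hands the job in, once; it reports no verdict.
The state is a dict: "time": time; "joint_positions": joint angles; "joint_vel": joint speeds; "joint_torque": joint torques, N m; "ee_pos": TCP position; "eef_rot": TCP orientation; "ft_force": force on the tool from outside, world axes, zero at the start; "torque": the same for the moment, N m; "width": finger opening in m.
Only numpy, scipy, OpenCV 4.12 (cv2) and the standard library are available. Lean on these libraries where they do the work, as an engineer would, in place of code of your own. Each camera call takes 0.05 s, during which the arm holds its last target. There are 200 camera calls.

## Task

Clear the loose notions off the cutting mat: put each one away in the tray that already holds its own kind - both thread spools standing upright in the tray of spools, both metal bobbins lying flat in the tray of bobbins, and the brass thimble mouth down in the tray of thimbles. Every piece must stand on the floor of its tray beside the stock, not on top of it or on a wall. Leave the dish of pins and the shears where they lie.

Things in the scene. Friction and masses are not known exactly. Their poses are not given: they have to be found in the camera images.
- spool_a: Thread spool standing upright: turned beech flanges with off-white thread between them, 34 mm across the two flanges (each about 5 to 8 mm thick), 28 mm across the thread, 48 mm tall, about 35 g. Origin: centre of its underside; z up along its axis. The two loose spools are alike.
- spool_b: Thread spool standing upright: turned beech flanges with off-white thread between them, 34 mm across the two flanges (each about 5 to 8 mm thick), 28 mm across the thread, 48 mm tall, about 35 g. Origin: centre of its underside; z up along its axis. The two loose spools are alike.
- bobbin_a: Metal machine bobbin lying flat: disc of bright aluminium with thread wound inside, 26 mm in diameter, 11 mm tall, about 14 g, a small dark hole in the middle of its top. Origin: centre of its underside; z up along its axis. The two loose bobbins are alike.
- bobbin_b: Metal machine bobbin lying flat: disc of bright aluminium with thread wound inside, 26 mm in diameter, 11 mm tall, about 14 g, a small dark hole in the middle of its top. Origin: centre of its underside; z up along its axis. The two loose bobbins are alike.
- thimble: Brass thimble standing mouth down with its domed end up, dimpled sides: 20 mm across the 2 mm high rim at the bottom, sides tapering from 19 mm just above the rim to 17 mm at 19 mm height, then the dome; 25 mm tall in all, about 16 g. Origin: centre of its underside (the mouth); z up along its axis.
- tray_spools: Plywood tray, fixed, 106 (x) by 156 (y) mm, 24 mm high, walls and floor 4 mm thick. Origin: centre of its underside, on the table. x points from its empty half to its stocked half, roughly away from the robot; z up. Stock: a row of three fixed standing spools like the loose ones centred at x = 29 mm and y = -50, 0, 50 mm; the floor at x below 10 mm is empty.
- tray_bobbins: Plywood tray, fixed, 106 (x) by 156 (y) mm, 24 mm high, walls and floor 4 mm thick. Origin: centre of its underside, on the table. x points from its empty half to its stocked half, roughly away from the robot; z up. Stock: a row of five fixed bobbins lying flat centred at x = 31 mm and y = -58, -29, 0, 29, 58 mm; the floor at x below 15 mm is empty.
- tray_thimbles: Plywood tray, fixed, 106 (x) by 156 (y) mm, 24 mm high, walls and floor 4 mm thick. Origin: centre of its underside, on the table. x points from its empty half to its stocked half, roughly away from the robot; z up. Stock: a row of four fixed thimbles standing mouth down centred at x = 31 mm and y = -51, -17, 17, 51 mm; the floor at x below 18 mm is empty.
- pin_dish: Bystander to be left alone: round black magnetic pin dish, 58 mm across, 12 mm high, with bead-headed pins in it up to 15 mm high, loose, standing somewhere among the things to sort. Origin: centre of its underside.
- shears: Bystander to be left alone: tailor's shears with black bows and the blades in a brown leather sheath, 245 mm long and up to 102 mm wide over the bows, 16 mm high, loose, lying to the right. Origin: on the table below the pivot; x points along the blades to the tip (105 mm away), the bows reach 140 mm to -x.

How it is judged:
By the outcome, as a careful person would: the job done as asked, in the order asked, and still so for the second after the job is handed in, with the robot touching nothing.
It also fails if it takes over 102 s, if anything falls off the work surface, if the arm or the gripper's body presses on something with over 40 N, if the wrist force passes 120 N, or if a joint passes its speed limit or range.

## Working session

There is one attempt and no reset: what is moved stays moved. The work goes in short steps, Python scripts to look and compute and a shell command to move; the robot and the scene stay as the last step left them, time stands still between calls to the robot, and variables do not carry over. Pictures are saved under pics/ and viewed, about 12 in all and at most 16, crops included, and the job is handed in when it is done.

```bash
mkdir -p pics; python3 - <<'E'
from bench import r,camera
import cv2
s=r.read_state();print(s['time'],s['ee_pos'],s['eef_rot'],s['width'],r.tcp_to_grasp)
for n in('top','side'):
    c=camera(n);cv2.imwrite(f'pics/{n}0.png',c['color']);print({k:v for k,v in c.items() if k!='color'})
E
```

```text
0.0 [ 0.18506012 -0.59656722  0.22175062] [ 8.05077146e-01 -5.93169687e-01 -5.94706424e-04 -3.96739485e-04] 0.08726715440307127 -0.0187
{'fx': 461.42604482931546, 'fy': 461.42604482931546, 'cx': 315.7142263506475, 'cy': 196.21195578968008, 'eye': array([ 0.43496201, -0.01408425,  1.12095396]), 'orientation': array([-0.70084058,  0.71206964, -0.03032708,  0.02931868])}
{'fx': 387.941314779867, 'fy': 387.941314779867, 'cx': 316.57781047295975, 'cy': 202.5038174461708, 'eye': array([0.03010847, 0.60166129, 0.61500777]), 'orientation': array([-0.2781177 ,  0.84312749, -0.43540116,  0.14903826])}
```

View pics/top0.png

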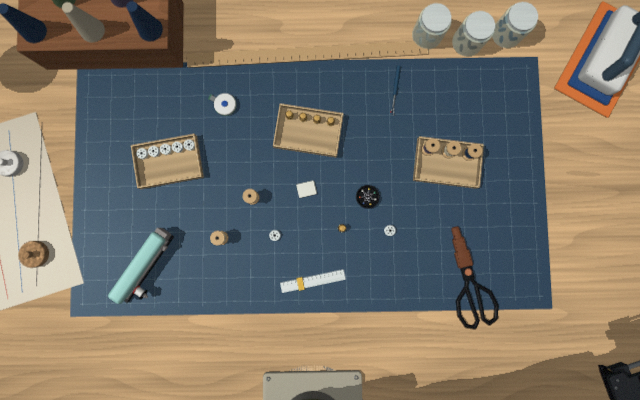

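View pics/side0.png

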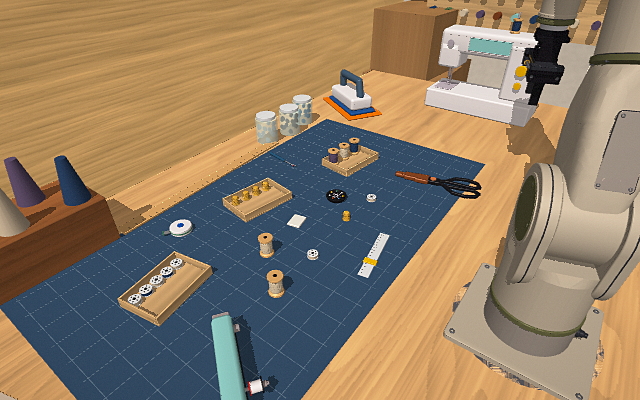

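```bash
cat > h.py <<'E'
import numpy as np,cv2
from scipy.spatial.transform import Rotation as R
from bench import r,camera
def ray(c,u,v,z):
    d=R.from_quat(c['orientation']).apply([(u-c['cx'])/c['fx'],(v-c['cy'])/c['fy'],1.])
    e=np.array(c['eye']);return (e+d*(z-e[2])/d[2])
def proj(c,p):
    q=R.from_quat(c['orientation']).inv().apply(np.array(p)-c['eye']);return c['fx']*q[0]/q[2]+c['cx'],c['fy']*q[1]/q[2]+c['cy']
def rel(p):  # world target point -> tool axes shift
    s=r.read_state();return R.from_quat(s['eef_rot']).inv().apply(np.array(p)-s['ee_pos'])
E
python3 - <<'E'
from h import *
c=camera('top');im=c['color']
hsv=cv2.cvtColor(im,cv2.COLOR_BGR2HSV)
m=(~cv2.inRange(hsv,(95,70,0),(125,255,255)))
m[:62]=0;m[312:]=0;m[:,:80]=0;m[:,540:]=0
n,l,st,ce=cv2.connectedComponentsWithStats(m)
for i in range(1,n):
    if st[i,4]>25:
        cn=max(cv2.findContours((l==i).astype('uint8'),0,2)[0],key=len);a=cv2.minAreaRect(cn)
        x,y,w,h,A=st[i]
        print(x,y,w,h,A,ce[i].round(1),ray(c,*ce[i],0.012)[:2].round(3),ray(c,*ce[i],.024)[:2].round(3), (np.array([ray(c,*p,.024)[:2] for p in cv2.boxPoints(a)]).round(3).tolist() if A>1000 else ''))
v=np.hstack([cv2.resize(im[175:250,200:300],None,fx=4,fy=4,interpolation=2),cv2.resize(im[175:250,325:425],None,fx=4,fy=4,interpolation=2)])
w=np.hstack([cv2.resize(im[125:200,y:y+100],None,fx=4,fy=4,interpolation=2) for y in (120,400)])
cv2.imwrite('pics/c1.png',np.vstack([v,w]))
E
```

```text
80 62 212 8 1077 [160.5  64.5] [0.861 0.362] [0.857 0.358] [[0.866, 0.555], [0.858, 0.039], [0.84, 0.039], [0.849, 0.554]]
538 62 2 33 49 [538.7  75.2] [ 0.82  -0.571] [ 0.815 -0.565] 
208 93 29 23 437 [223.5 103.3] [0.761 0.206] [0.758 0.204] 
390 95 6 21 48 [393.  105.2] [ 0.75  -0.209] [ 0.746 -0.207] 
272 103 72 55 3030 [307.8 129.9] [0.692 0.   ] [0.689 0.   ] [[0.647, 0.088], [0.758, 0.07], [0.731, -0.088], [0.62, -0.068]]
130 133 74 57 3178 [166.6 160.9] [0.62  0.344] [0.618 0.34 ] [[0.66, 0.435], [0.688, 0.269], [0.577, 0.248], [0.549, 0.413]]
413 136 72 53 3125 [448.1 162.1] [ 0.607 -0.339] [ 0.605 -0.336] [[0.561, -0.246], [0.672, -0.263], [0.649, -0.427], [0.539, -0.408]]
296 180 22 18 292 [306.1 188.7] [0.547 0.006] [0.546 0.006] 
356 185 24 23 382 [367.8 196. ] [ 0.527 -0.142] [ 0.526 -0.141] 
242 188 18 17 240 [250.5 196.1] [0.532 0.141] [0.531 0.139] 
337 224 10 9 68 [341.6 227.8] [ 0.452 -0.077] [ 0.452 -0.077] 
384 225 12 11 115 [389.6 230. ] [ 0.445 -0.192] [ 0.444 -0.19 ] 
108 227 65 77 1925 [140.1 267.2] [0.366 0.404] [0.367 0.4  ] [[0.304, 0.483], [0.469, 0.36], [0.418, 0.292], [0.254, 0.415]]
351 226 189 86 1455 [466.4 279. ] [ 0.326 -0.371] [ 0.327 -0.368] [[0.257, -0.095], [0.455, -0.099], [0.448, -0.545], [0.25, -0.534]]
269 229 12 12 116 [274.4 234.9] [0.437 0.084] [0.437 0.083] 
210 230 19 16 254 [218.8 237.3] [0.434 0.217] [0.434 0.215] 
80 267 6 20 60 [ 81.5 277.9] [0.343 0.543] [0.344 0.537] 
280 269 67 24 786 [312.1 280.6] [ 0.328 -0.005] [ 0.329 -0.005]
```

View pics/c1.png

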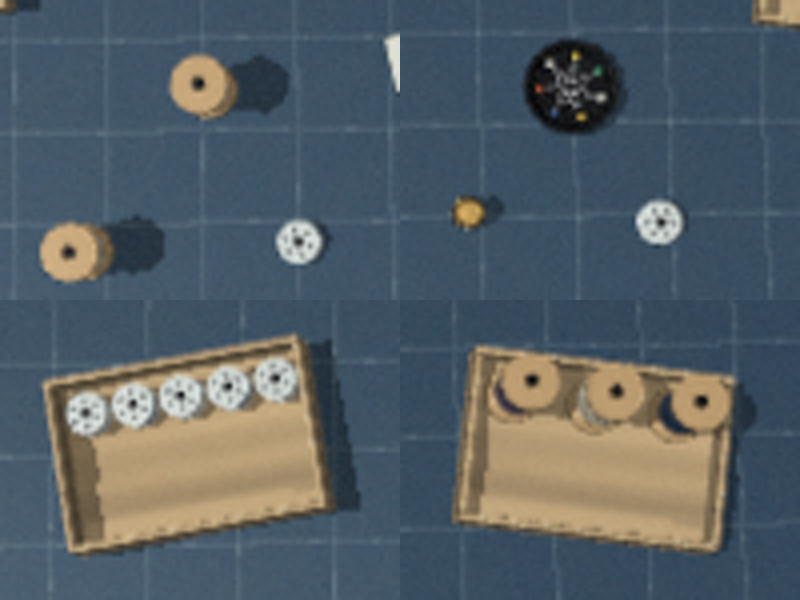

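```bash
python3 - <<'E'
from h import *
c=camera('top');im=c['color']
def P(X,Y,u0,v0,z): return ray(c,u0+X/4-.375,v0+Y/4-.375,z)[:2]
print('spools',P(198,83,200,175,.048),P(68,251,200,175,.048))
print('bobs',P(298,242,200,175,.011),P(260,222,325,175,.011),'thimble',ray(c,341.6,227.8,.012))
S=lambda l,u,z:np.array([P(x,y-300,u,125,z) for x,y in l])
def tray(name,cor,loc,st,z,u0):
    k=S(cor,u0,.024);s=S(st,u0,z)
    A=np.array([(53,78),(53,-78),(-53,-78),(-53,78)])/1e3
    A=np.vstack([A,loc]);B=np.vstack([k,s])
    a=A-A.mean(0);b=B-B.mean(0);th=np.arctan2((a[:,0]*b[:,1]-a[:,1]*b[:,0]).sum(),(a*b).sum())
    M=np.array([[np.cos(th),-np.sin(th)],[np.sin(th),np.cos(th)]]);t=B.mean(0)-M@A.mean(0)
    print(name,t,np.degrees(th),'res mm',((A@M.T+t-B)*1e3).round(1).tolist());return M,t
M,t=tray('bob',[(43,382),(300,335),(330,508),(72,552)],[(.031,y) for y in(.058,.029,0,-.029,-.058)],[(87,413),(133,404),(181,397),(228,386),(275,378)],.015,120)
for y in(.03,-.03):print('goal',M@[-.02,y]+t)
M,t=tray('spl',[(73,346),(335,378),(318,550),(55,522)],[(.029,y) for y in(.05,0,-.05)],[(131,380),(216,391),(301,401)],.052,400)
for y in(.035,-.035):print('goal',M@[-.02,y]+t)
w=cv2.resize(im[95:165,260:360],None,fx=6,fy=6,interpolation=2)
cv2.imwrite('pics/c2.png',w)
E
```

```text
spools [0.53011986 0.13900941] [0.43368303 0.2146213 ]
bobs [0.43681639 0.08474247] [ 0.44435787 -0.19243989] thimble [ 0.45174189 -0.07727391  0.012     ]
bob [0.61955914 0.34188662] 9.743918594122835 res mm [[0.4, -0.1], [0.5, 0.6], [1.4, 1.3], [-0.9, 1.1], [-0.3, -0.2], [-0.5, -0.9], [0.6, -0.5], [-0.8, -0.6], [-0.4, -0.7]]
goal [0.59477031 0.36806894]
goal [0.60492501 0.3089345 ]
spl [ 0.60607916 -0.33697883] -7.790248712628521 res mm [[-0.1, -1.7], [0.8, 0.9], [-0.3, 0.2], [1.5, -1.8], [-0.9, 0.7], [-0.4, 0.8], [-0.5, 0.9]]
goal [ 0.59100789 -0.29959091]
goal [ 0.5815196  -0.36894487]
```

View pics/c2.png

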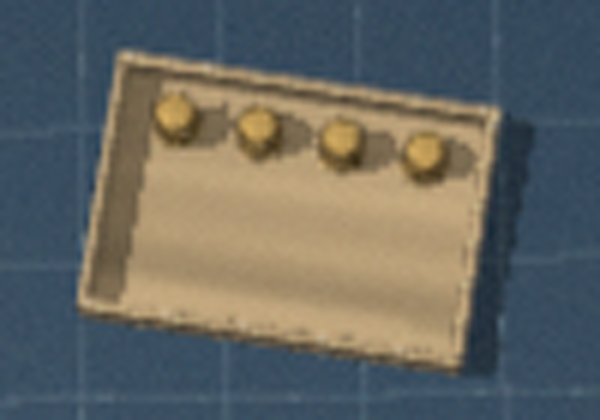

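```bash
python3 -m crank '[{"az":0.04,"z":-0.02,"x":-0.03,"y":-0.02,"claw":-1},{"az":0.08,"z":-0.02,"x":-0.06,"y":-0.04,"claw":-1},{"az":0.12,"z":-0.02,"x":-0.09,"y":-0.06,"claw":-1},{"az":0.15,"z":-0.02,"x":-0.12,"y":-0.08,"claw":-1},{"az":0.15,"z":-0.02,"x":-0.14,"y":-0.1,"claw":-1}]' 15; python3 -c "
from h import *
s=r.read_state();print(s['ee_pos'],R.from_quat(s['eef_rot']).as_matrix().round(3))"
```

```text
[ 0.18509279 -0.59675305  0.22208605] [[ 0.296 -0.955 -0.   ]
 [-0.955 -0.296  0.001]
 [-0.001  0.    -1.   ]]schema error: expected keys x, y, z, ax, ay, az, claw
```

```bash
python3 -m crank '[{"x":-0.028,"y":-0.026,"z":0,"ax":0,"ay":0,"az":0.03,"claw":-1},{"x":-0.056,"y":-0.052,"z":0,"ax":0,"ay":0,"az":0.06,"claw":-1},{"x":-0.084,"y":-0.078,"z":0,"ax":0,"ay":0,"az":0.09,"claw":-1},{"x":-0.112,"y":-0.104,"z":0,"ax":0,"ay":0,"az":0.12,"claw":-1},{"x":-0.14,"y":-0.13,"z":0,"ax":0,"ay":0,"az":0.15,"claw":-1}]' 15; python3 -c "
from h import *
s=r.read_state();print(s['ee_pos'],R.from_quat(s['eef_rot']).as_matrix().round(3))"
```

```text
time: 0.62
ee_pos: [0.2683, -0.4229, 0.2224]
eef_rot: [-0.706, 0.708, 0.0, -0.0]
ft_force: [0.9, -0.3, 0.3]
width: 0.0871
[ 0.26829019 -0.42290354  0.22237987] [[-0.002 -1.    -0.   ]
 [-1.     0.002 -0.   ]
 [ 0.     0.    -1.   ]]
```

```bash
python3 -m crank '[{"x":-0.028,"y":-0.013,"z":0,"ax":0,"ay":0,"az":0,"claw":-1},{"x":-0.056,"y":-0.026,"z":0,"ax":0,"ay":0,"az":0,"claw":-1},{"x":-0.084,"y":-0.039,"z":0,"ax":0,"ay":0,"az":0,"claw":-1},{"x":-0.112,"y":-0.052,"z":0,"ax":0,"ay":0,"az":0,"claw":-1},{"x":-0.14,"y":-0.065,"z":0,"ax":0,"ay":0,"az":0,"claw":-1}]' |grep ee; python3 -m crank '[{"x":-0.03,"y":-0.014,"z":0,"ax":0,"ay":0,"az":0,"claw":-1},{"x":-0.062,"y":-0.028,"z":0,"ax":0,"ay":0,"az":0,"claw":-1},{"x":-0.094,"y":-0.042,"z":0,"ax":0,"ay":0,"az":0,"claw":-1},{"x":-0.127,"y":-0.057,"z":0,"ax":0,"ay":0,"az":0,"claw":-1},{"x":-0.16,"y":-0.073,"z":0,"ax":0,"ay":0,"az":0,"claw":-1}]' |grep ee; python3 -m crank '[{"x":-0.03,"y":-0.014,"z":0.01,"ax":0,"ay":0,"az":0,"claw":-0.3},{"x":-0.062,"y":-0.028,"z":0.02,"ax":0,"ay":0,"az":0,"claw":-0.3},{"x":-0.094,"y":-0.042,"z":0.03,"ax":0,"ay":0,"az":0,"claw":-0.3},{"x":-0.127,"y":-0.057,"z":0.04,"ax":0,"ay":0,"az":0,"claw":-0.3},{"x":-0.16,"y":-0.073,"z":0.05,"ax":0,"ay":0,"az":0,"claw":-0.3}]'; python3 -c "
from h import *
print(rel([.530,.139,.1]))"
```

```text
ee_pos: [0.3331, -0.2832, 0.2226]
eef_rot: [0.707, -0.707, 0.0, 0.0]
ee_pos: [0.4058, -0.123, 0.2227]
eef_rot: [0.707, -0.707, 0.0, 0.0]
time: 1.87
ee_pos: [0.4788, 0.037, 0.1723]
eef_rot: [0.707, -0.707, 0.0, -0.0]
ft_force: [0.2, -1.1, -0.3]
width: 0.0616
[-0.10202153 -0.05112686  0.07232756]
```

```bash
python3 -m crank '[{"x":-0.03,"y":-0.015,"z":0.02,"ax":0,"ay":0,"az":0,"claw":-0.3},{"x":-0.06,"y":-0.03,"z":0.04,"ax":0,"ay":0,"az":0,"claw":-0.3},{"x":-0.085,"y":-0.045,"z":0.06,"ax":0,"ay":0,"az":0,"claw":-0.3},{"x":-0.102,"y":-0.051,"z":0.077,"ax":0,"ay":0,"az":0,"claw":-0.3},{"x":-0.102,"y":-0.051,"z":0.077,"ax":0,"ay":0,"az":0,"claw":-0.3}]'
python3 - <<'E'
from h import *
c=camera('top');a=c['color'][150:250,200:320];cv2.imwrite('pics/g1.png',cv2.resize(a,None,fx=4,fy=4,interpolation=2))
E
```

```text
time: 2.28
ee_pos: [0.5278, 0.1415, 0.0921]
eef_rot: [0.709, -0.705, -0.002, 0.001]
ft_force: [-0.8, 0.4, 0.1]
width: 0.0569
```

```bash
python3 -m crank '[{"x":0,"y":0,"z":0.03,"ax":0,"ay":0,"az":0,"claw":-0.3},{"x":0,"y":0,"z":0.055,"ax":0,"ay":0,"az":0,"claw":-0.3},{"x":0,"y":0,"z":0.072,"ax":0,"ay":0,"az":0,"claw":-0.3},{"x":0,"y":0,"z":0.072,"ax":0,"ay":0,"az":0,"claw":0.5},{"x":0,"y":0,"z":0.072,"ax":0,"ay":0,"az":0,"claw":0.5}]' 15;python3 -m crank '[{"x":0,"y":0,"z":0,"ax":0,"ay":0,"az":0,"claw":0.5},{"x":0,"y":0,"z":0,"ax":0,"ay":0,"az":0,"claw":0.5},{"x":0,"y":0,"z":0,"ax":0,"ay":0,"az":0,"claw":0.5},{"x":0,"y":0,"z":0,"ax":0,"ay":0,"az":0,"claw":0.5},{"x":0,"y":0,"z":-0.01,"ax":0,"ay":0,"az":0,"claw":0.5}]'
python3 - <<'E'
from h import *
c=camera('side');a=c['color'][180:330,180:380];cv2.imwrite('pics/g2.png',cv2.resize(a,None,fx=4,fy=4,interpolation=2))
E
```

```text
time: 2.75
ee_pos: [0.5294, 0.1364, 0.0241]
eef_rot: [-0.707, 0.707, -0.0, -0.0]
ft_force: [0.3, 0.6, 1.2]
width: 0.0498
time: 3.17
ee_pos: [0.5288, 0.1371, 0.0331]
eef_rot: [0.707, -0.707, -0.0, 0.001]
ft_force: [-0.6, -0.4, 0.4]
width: 0.0324
```

View pics/g2.png

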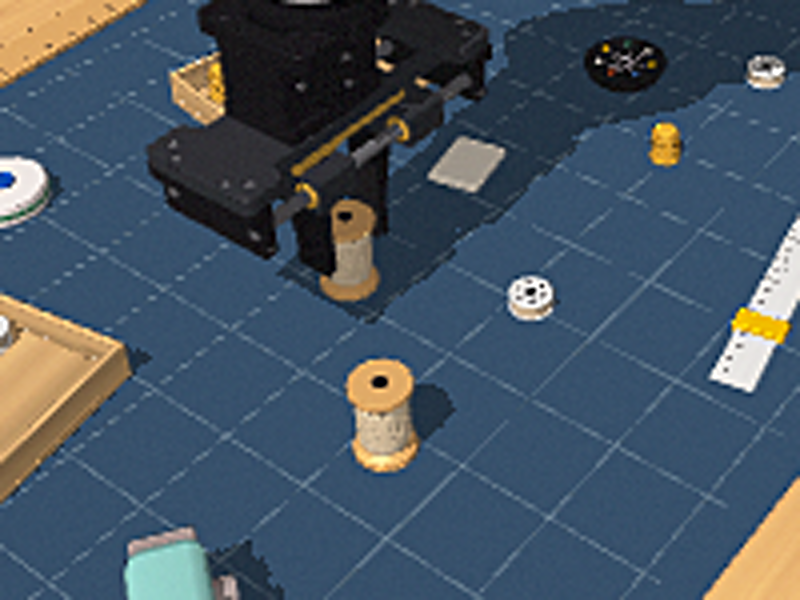

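```bash
python3 -m crank '[{"x":0,"y":0,"z":-0.03,"ax":0,"ay":0,"az":0,"claw":0.5},{"x":0,"y":0,"z":-0.06,"ax":0,"ay":0,"az":0,"claw":0.5},{"x":0,"y":0,"z":-0.09,"ax":0,"ay":0,"az":0,"claw":0.5},{"x":0,"y":0,"z":-0.12,"ax":0,"ay":0,"az":0,"claw":0.5},{"x":0,"y":0,"z":-0.12,"ax":0,"ay":0,"az":0,"claw":0.5}]'
python3 - <<'E'
from h import *
c=camera('side');a=c['color'][120:270,180:380];a=cv2.resize(a,None,fx=4,fy=4,interpolation=2)
cv2.imwrite('pics/g3.png',a)
print(proj(c,[.529,.137,.153]),proj(c,[.529,.137,.153+.0187]))
E
```

```text
time: 3.63
ee_pos: [0.532, 0.1388, 0.1598]
eef_rot: [0.708, -0.707, 0.002, -0.003]
ft_force: [0.7, -0.2, -0.7]
width: 0.0323
(np.float64(260.8430043466419), np.float64(198.54473530620035)) (np.float64(260.0137646838079), np.float64(191.12239757519592))
```

View pics/g3.png

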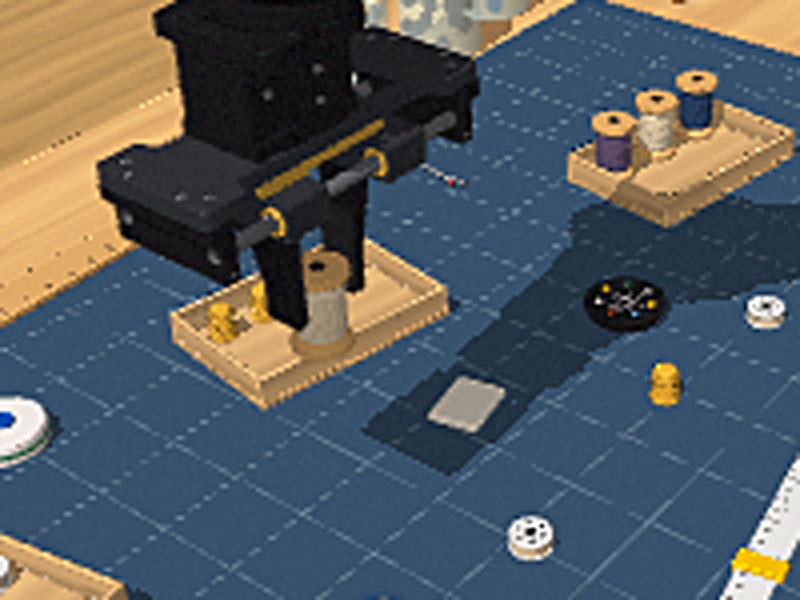

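```bash
python3 -m crank '[{"x":0.03,"y":-0.003,"z":0,"ax":0,"ay":0,"az":0,"claw":0.5},{"x":0.065,"y":-0.006,"z":0,"ax":0,"ay":0,"az":0,"claw":0.5},{"x":0.1,"y":-0.01,"z":0,"ax":0,"ay":0,"az":0,"claw":0.5},{"x":0.135,"y":-0.014,"z":0,"ax":0,"ay":0,"az":0,"claw":0.5},{"x":0.17,"y":-0.017,"z":0,"ax":0,"ay":0,"az":0,"claw":0.5}]' |grep ee_;python3 -m crank '[{"x":0.034,"y":-0.003,"z":0,"ax":0,"ay":0,"az":0,"claw":0.5},{"x":0.068,"y":-0.006,"z":0,"ax":0,"ay":0,"az":0,"claw":0.5},{"x":0.102,"y":-0.01,"z":0,"ax":0,"ay":0,"az":0,"claw":0.5},{"x":0.136,"y":-0.014,"z":0,"ax":0,"ay":0,"az":0,"claw":0.5},{"x":0.17,"y":-0.017,"z":0,"ax":0,"ay":0,"az":0,"claw":0.5}]' |grep ee_;python3 -m crank '[{"x":0.034,"y":-0.003,"z":0,"ax":0,"ay":0,"az":0,"claw":0.5},{"x":0.068,"y":-0.006,"z":0,"ax":0,"ay":0,"az":0,"claw":0.5},{"x":0.102,"y":-0.01,"z":0,"ax":0,"ay":0,"az":0,"claw":0.5},{"x":0.14,"y":-0.014,"z":0,"ax":0,"ay":0,"az":0,"claw":0.5},{"x":0.168,"y":-0.0175,"z":0,"ax":0,"ay":0,"az":0,"claw":0.5}]'; python3 -m crank '[{"x":0,"y":0,"z":0,"ax":0,"ay":0,"az":0,"claw":0.5},{"x":0,"y":0,"z":0.02,"ax":0,"ay":0,"az":0,"claw":0.5},{"x":0,"y":0,"z":0.04,"ax":0,"ay":0,"az":0,"claw":0.5},{"x":0,"y":0,"z":0.06,"ax":0,"ay":0,"az":0,"claw":0.5},{"x":0,"y":0,"z":0.06,"ax":0,"ay":0,"az":0,"claw":0.5}]'
python3 - <<'E'
from h import *
c=camera('side');a=c['color'][80:230,250:450];a=cv2.resize(a,None,fx=4,fy=4,interpolation=2)
cv2.imwrite('pics/g4.png',a)
print(rel([.5815,-.369,.0283]))
E
```

```text
ee_pos: [0.5461, -0.0342, 0.153]
ee_pos: [0.5632, -0.2041, 0.1528]
time: 4.93
ee_pos: [0.5801, -0.374, 0.1523]
eef_rot: [-0.707, 0.708, 0.0, -0.001]
ft_force: [0.3, -0.6, -0.4]
width: 0.0327
time: 5.35
ee_pos: [0.5787, -0.3691, 0.0882]
eef_rot: [0.708, -0.707, -0.004, 0.001]
ft_force: [0.9, 0.3, -1.3]
width: 0.0324
[-0.00031091 -0.00213092  0.06243052]
```

View pics/g4.png

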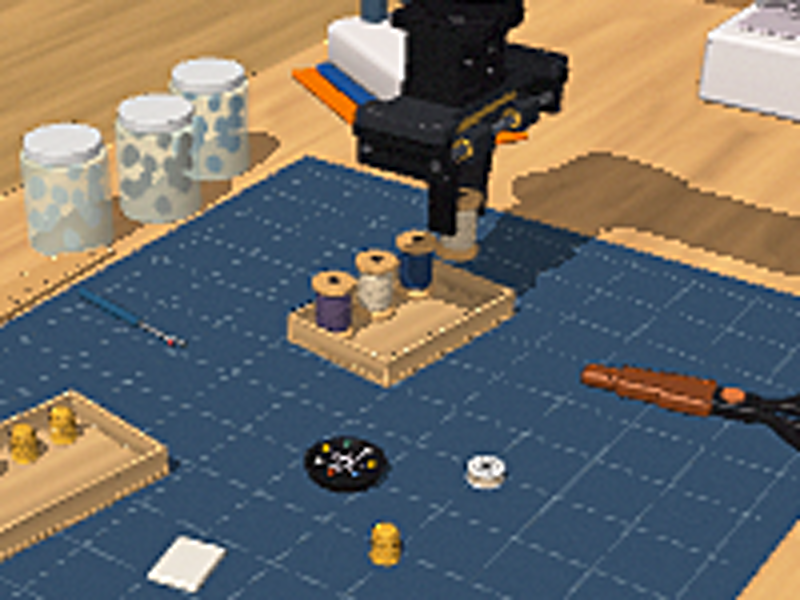

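```bash
python3 -m crank '[{"x":0,"y":0,"z":0.025,"ax":0,"ay":0,"az":0,"claw":0.5},{"x":0,"y":0,"z":0.05,"ax":0,"ay":0,"az":0,"claw":0.5},{"x":0,"y":0,"z":0.06,"ax":0,"ay":0,"az":0,"claw":0.5},{"x":0,"y":0,"z":0.065,"ax":0,"ay":0,"az":0,"claw":0.5},{"x":0,"y":0,"z":0.065,"ax":0,"ay":0,"az":0,"claw":0.5}]';  python3 -m crank '[{"x":0,"y":0,"z":0,"ax":0,"ay":0,"az":0,"claw":0.15},{"x":0,"y":0,"z":0,"ax":0,"ay":0,"az":0,"claw":0.05},{"x":0,"y":0,"z":0,"ax":0,"ay":0,"az":0,"claw":0},{"x":0,"y":0,"z":0,"ax":0,"ay":0,"az":0,"claw":0},{"x":0,"y":0,"z":-0.01,"ax":0,"ay":0,"az":0,"claw":0}]';python3 -m crank '[{"x":0,"y":0,"z":-0.03,"ax":0,"ay":0,"az":0,"claw":0},{"x":0,"y":0,"z":-0.06,"ax":0,"ay":0,"az":0,"claw":0},{"x":0,"y":0,"z":-0.09,"ax":0,"ay":0,"az":0,"claw":0},{"x":0,"y":0,"z":-0.12,"ax":0,"ay":0,"az":0,"claw":-0.3},{"x":0,"y":0,"z":-0.12,"ax":0,"ay":0,"az":0,"claw":-0.3}]'
python3 - <<'E'
from h import *
c=camera('side');a=c['color'][110:210,280:430];a=cv2.resize(a,None,fx=4,fy=4,interpolation=2)
cv2.imwrite('pics/g5.png',a)
E
```

```text
time: 5.82
ee_pos: [0.5821, -0.37, 0.0296]
eef_rot: [0.708, -0.707, 0.0, -0.0]
ft_force: [0.2, -0.5, -0.2]
width: 0.0322
time: 6.23
ee_pos: [0.5803, -0.3701, 0.0372]
eef_rot: [0.707, -0.707, -0.001, 0.0]
ft_force: [-0.6, 0.3, -0.9]
width: 0.0428
time: 6.65
ee_pos: [0.5842, -0.3715, 0.1669]
eef_rot: [0.707, -0.707, 0.005, -0.001]
ft_force: [0.4, -0.4, 1.9]
width: 0.0507
```

View pics/g5.png

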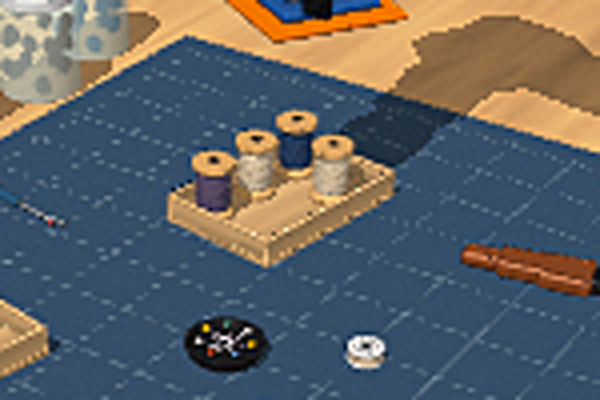

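```bash
python3 -m crank '[{"x":-0.025,"y":0.006,"z":0,"ax":0,"ay":0,"az":0,"claw":-0.3},{"x":-0.055,"y":0.014,"z":0,"ax":0,"ay":0,"az":0,"claw":-0.3},{"x":-0.09,"y":0.023,"z":0,"ax":0,"ay":0,"az":0,"claw":-0.3},{"x":-0.125,"y":0.032,"z":0,"ax":0,"ay":0,"az":0,"claw":-0.3},{"x":-0.16,"y":0.041,"z":0,"ax":0,"ay":0,"az":0,"claw":-0.3}]' |grep ee_;python3 -m crank '[{"x":-0.036,"y":0.009,"z":0,"ax":0,"ay":0,"az":0,"claw":-0.3},{"x":-0.072,"y":0.018,"z":0,"ax":0,"ay":0,"az":0,"claw":-0.3},{"x":-0.108,"y":0.027,"z":0,"ax":0,"ay":0,"az":0,"claw":-0.3},{"x":-0.144,"y":0.036,"z":0,"ax":0,"ay":0,"az":0,"claw":-0.3},{"x":-0.18,"y":0.045,"z":0,"ax":0,"ay":0,"az":0,"claw":-0.3}]' |grep ee_;python3 -m crank '[{"x":-0.036,"y":0.009,"z":0,"ax":0,"ay":0,"az":0,"claw":-0.3},{"x":-0.072,"y":0.018,"z":0,"ax":0,"ay":0,"az":0,"claw":-0.3},{"x":-0.108,"y":0.027,"z":0,"ax":0,"ay":0,"az":0,"claw":-0.3},{"x":-0.144,"y":0.036,"z":0,"ax":0,"ay":0,"az":0,"claw":-0.3},{"x":-0.17,"y":0.045,"z":0,"ax":0,"ay":0,"az":0,"claw":-0.3}]' |grep ee_;python3 -m crank '[{"x":-0.03,"y":0.008,"z":0.02,"ax":0,"ay":0,"az":0,"claw":-0.3},{"x":-0.06,"y":0.015,"z":0.04,"ax":0,"ay":0,"az":0,"claw":-0.3},{"x":-0.074,"y":0.017,"z":0.06,"ax":0,"ay":0,"az":0,"claw":-0.3},{"x":-0.074,"y":0.017,"z":0.06,"ax":0,"ay":0,"az":0,"claw":-0.3},{"x":-0.074,"y":0.017,"z":0.06,"ax":0,"ay":0,"az":0,"claw":-0.3}]'
python3 -c "
from h import *
print(rel([.4337,.2146,.0233]))"
```

```text
ee_pos: [0.5392, -0.2089, 0.1582]
ee_pos: [0.494, -0.029, 0.1585]
ee_pos: [0.4487, 0.1424, 0.1587]
time: 8.37
ee_pos: [0.4318, 0.2137, 0.0978]
eef_rot: [0.708, -0.706, -0.001, 0.001]
ft_force: [0.0, 0.3, -0.5]
width: 0.0563
[-0.00093763 -0.00211681  0.07451477]
```

```bash
python3 -m crank '[{"x":0,"y":-0.002,"z":0.03,"ax":0,"ay":0,"az":0,"claw":-0.3},{"x":0,"y":-0.002,"z":0.055,"ax":0,"ay":0,"az":0,"claw":-0.3},{"x":0,"y":-0.002,"z":0.075,"ax":0,"ay":0,"az":0,"claw":-0.3},{"x":0,"y":-0.002,"z":0.075,"ax":0,"ay":0,"az":0,"claw":0.5},{"x":0,"y":-0.002,"z":0.075,"ax":0,"ay":0,"az":0,"claw":0.5}]' 15;python3 -m crank '[{"x":0,"y":0,"z":0,"ax":0,"ay":0,"az":0,"claw":0.5},{"x":0,"y":0,"z":0,"ax":0,"ay":0,"az":0,"claw":0.5},{"x":0,"y":0,"z":0,"ax":0,"ay":0,"az":0,"claw":0.5},{"x":0,"y":0,"z":0,"ax":0,"ay":0,"az":0,"claw":0.5},{"x":0,"y":0,"z":-0.01,"ax":0,"ay":0,"az":0,"claw":0.5}]';python3 -m crank '[{"x":0,"y":0,"z":-0.03,"ax":0,"ay":0,"az":0,"claw":0.5},{"x":0,"y":0,"z":-0.06,"ax":0,"ay":0,"az":0,"claw":0.5},{"x":0,"y":0,"z":-0.09,"ax":0,"ay":0,"az":0,"claw":0.5},{"x":0,"y":0,"z":-0.12,"ax":0,"ay":0,"az":0,"claw":0.5},{"x":0,"y":0,"z":-0.12,"ax":0,"ay":0,"az":0,"claw":0.5}]'
```

```text
time: 8.78
ee_pos: [0.4352, 0.2124, 0.0241]
eef_rot: [-0.707, 0.707, 0.0, -0.0]
ft_force: [-1.2, 0.3, 0.9]
width: 0.0499
time: 9.2
ee_pos: [0.4344, 0.213, 0.0333]
eef_rot: [0.707, -0.707, -0.0, 0.001]
ft_force: [0.2, 0.1, -0.9]
width: 0.0325
time: 9.62
ee_pos: [0.437, 0.2152, 0.1595]
eef_rot: [0.708, -0.707, 0.002, -0.003]
ft_force: [0.4, 0.1, 0.8]
width: 0.0323
```

```bash
python3 -m crank '[{"x":0.03,"y":-0.009,"z":0,"ax":0,"ay":0,"az":0,"claw":0.5},{"x":0.065,"y":-0.02,"z":0,"ax":0,"ay":0,"az":0,"claw":0.5},{"x":0.1,"y":-0.03,"z":0,"ax":0,"ay":0,"az":0,"claw":0.5},{"x":0.135,"y":-0.041,"z":0,"ax":0,"ay":0,"az":0,"claw":0.5},{"x":0.17,"y":-0.052,"z":0,"ax":0,"ay":0,"az":0,"claw":0.5}]' |grep ee_;python3 -m crank '[{"x":0.034,"y":-0.01,"z":0,"ax":0,"ay":0,"az":0,"claw":0.5},{"x":0.068,"y":-0.02,"z":0,"ax":0,"ay":0,"az":0,"claw":0.5},{"x":0.102,"y":-0.03,"z":0,"ax":0,"ay":0,"az":0,"claw":0.5},{"x":0.136,"y":-0.041,"z":0,"ax":0,"ay":0,"az":0,"claw":0.5},{"x":0.17,"y":-0.052,"z":0,"ax":0,"ay":0,"az":0,"claw":0.5}]' |grep ee_;python3 -m crank '[{"x":0.034,"y":-0.01,"z":0,"ax":0,"ay":0,"az":0,"claw":0.5},{"x":0.068,"y":-0.02,"z":0,"ax":0,"ay":0,"az":0,"claw":0.5},{"x":0.102,"y":-0.03,"z":0,"ax":0,"ay":0,"az":0,"claw":0.5},{"x":0.14,"y":-0.041,"z":0,"ax":0,"ay":0,"az":0,"claw":0.5},{"x":0.174,"y":-0.052,"z":0,"ax":0,"ay":0,"az":0,"claw":0.5}]'; python3 -m crank '[{"x":0,"y":0,"z":0,"ax":0,"ay":0,"az":0,"claw":0.5},{"x":0,"y":0,"z":0,"ax":0,"ay":0,"az":0,"claw":0.5},{"x":0,"y":0,"z":0.02,"ax":0,"ay":0,"az":0,"claw":0.5},{"x":0,"y":0,"z":0.04,"ax":0,"ay":0,"az":0,"claw":0.5},{"x":0,"y":0,"z":0.04,"ax":0,"ay":0,"az":0,"claw":0.5}]'
python3 -c "
from h import *
print(rel([.591,-.2996,.0283]))"
```

```text
ee_pos: [0.487, 0.0418, 0.1541]
ee_pos: [0.5392, -0.1282, 0.154]
time: 10.87
ee_pos: [0.5911, -0.3029, 0.1538]
eef_rot: [0.707, -0.707, 0.0, 0.0]
ft_force: [1.1, -1.0, 0.1]
width: 0.0322
time: 11.28
ee_pos: [0.5894, -0.2982, 0.1101]
eef_rot: [0.708, -0.706, -0.003, 0.001]
ft_force: [-0.5, 0.1, -0.4]
width: 0.0324
[ 0.00167232 -0.00200811  0.08178273]
```

```bash
python3 -m crank '[{"x":0,"y":0,"z":0.03,"ax":0,"ay":0,"az":0,"claw":0.5},{"x":0,"y":0,"z":0.06,"ax":0,"ay":0,"az":0,"claw":0.5},{"x":0,"y":0,"z":0.078,"ax":0,"ay":0,"az":0,"claw":0.5},{"x":0,"y":0,"z":0.085,"ax":0,"ay":0,"az":0,"claw":0.5},{"x":0,"y":0,"z":0.085,"ax":0,"ay":0,"az":0,"claw":0.5}]';  python3 -m crank '[{"x":0,"y":0,"z":0,"ax":0,"ay":0,"az":0,"claw":0.15},{"x":0,"y":0,"z":0,"ax":0,"ay":0,"az":0,"claw":0.05},{"x":0,"y":0,"z":0,"ax":0,"ay":0,"az":0,"claw":0},{"x":0,"y":0,"z":0,"ax":0,"ay":0,"az":0,"claw":0},{"x":0,"y":0,"z":-0.01,"ax":0,"ay":0,"az":0,"claw":0}]';python3 -m crank '[{"x":0,"y":0,"z":-0.03,"ax":0,"ay":0,"az":0,"claw":0},{"x":0,"y":0,"z":-0.06,"ax":0,"ay":0,"az":0,"claw":0},{"x":0,"y":0,"z":-0.09,"ax":0,"ay":0,"az":0,"claw":0},{"x":0,"y":0,"z":-0.09,"ax":0,"ay":0,"az":0,"claw":-0.3},{"x":0,"y":0,"z":-0.09,"ax":0,"ay":0,"az":0,"claw":-0.3}]'
python3 - <<'E'
from h import *
c=camera('side');a=c['color'][110:210,280:430];a=cv2.resize(a,None,fx=4,fy=4,interpolation=2)
cv2.imwrite('pics/g6.png',a)
print(rel([.4368,.0847,.1]))
E
```

```text
time: 11.7
ee_pos: [0.5914, -0.2987, 0.0288]
eef_rot: [0.708, -0.706, -0.001, -0.0]
ft_force: [0.2, -0.1, -0.0]
width: 0.0323
time: 12.12
ee_pos: [0.5902, -0.3002, 0.0375]
eef_rot: [0.707, -0.707, -0.001, 0.0]
ft_force: [-0.5, -0.1, -0.0]
width: 0.0431
time: 12.53
ee_pos: [0.5925, -0.3009, 0.1317]
eef_rot: [0.707, -0.707, 0.002, -0.001]
ft_force: [-0.0, -0.2, -0.6]
width: 0.0505
[-0.38548208  0.15447964  0.02907679]
```

View pics/g6.png

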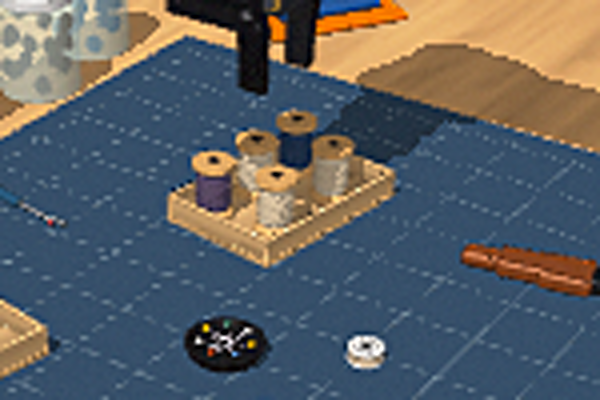

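```bash
python3 -m crank '[{"x":-0.025,"y":0.01,"z":0,"ax":0,"ay":0,"az":0,"claw":-0.2},{"x":-0.05,"y":0.02,"z":0,"ax":0,"ay":0,"az":0,"claw":-0.2},{"x":-0.08,"y":0.032,"z":0,"ax":0,"ay":0,"az":0,"claw":-0.2},{"x":-0.11,"y":0.044,"z":0,"ax":0,"ay":0,"az":0,"claw":-0.2},{"x":-0.14,"y":0.056,"z":0,"ax":0,"ay":0,"az":0,"claw":-0.2}]' |grep ee_;python3 -m crank '[{"x":-0.03,"y":0.012,"z":0,"ax":0,"ay":0,"az":0,"claw":-0.2},{"x":-0.06,"y":0.024,"z":0,"ax":0,"ay":0,"az":0,"claw":-0.2},{"x":-0.09,"y":0.036,"z":0,"ax":0,"ay":0,"az":0,"claw":-0.2},{"x":-0.12,"y":0.048,"z":0,"ax":0,"ay":0,"az":0,"claw":-0.2},{"x":-0.15,"y":0.06,"z":0,"ax":0,"ay":0,"az":0,"claw":-0.2}]' |grep ee_;python3 -m crank '[{"x":-0.03,"y":0.012,"z":0.02,"ax":0,"ay":0,"az":0,"claw":-0.2},{"x":-0.06,"y":0.024,"z":0.04,"ax":0,"ay":0,"az":0,"claw":-0.2},{"x":-0.085,"y":0.034,"z":0.06,"ax":0,"ay":0,"az":0,"claw":-0.2},{"x":-0.095,"y":0.037,"z":0.07,"ax":0,"ay":0,"az":0,"claw":-0.2},{"x":-0.095,"y":0.037,"z":0.07,"ax":0,"ay":0,"az":0,"claw":-0.2}]'; python3 -m crank '[{"x":0,"y":0,"z":0,"ax":0,"ay":0,"az":0,"claw":-0.2},{"x":0,"y":0,"z":0,"ax":0,"ay":0,"az":0,"claw":-0.2},{"x":0,"y":0,"z":0.01,"ax":0,"ay":0,"az":0,"claw":-0.2},{"x":0,"y":0,"z":0.02,"ax":0,"ay":0,"az":0,"claw":-0.2},{"x":0,"y":0,"z":0.02,"ax":0,"ay":0,"az":0,"claw":-0.2}]'
python3 -c "
from h import *
print(rel([.4368,.0847,.004]))"
```

```text
ee_pos: [0.5335, -0.1592, 0.1272]
ee_pos: [0.4734, -0.0094, 0.1276]
time: 13.83
ee_pos: [0.4347, 0.0866, 0.056]
eef_rot: [0.709, -0.705, -0.002, 0.002]
ft_force: [0.2, -0.6, 0.4]
width: 0.0521
time: 14.25
ee_pos: [0.4371, 0.0833, 0.0366]
eef_rot: [-0.707, 0.707, 0.001, -0.001]
ft_force: [-0.9, -1.0, -1.0]
width: 0.0521
[-0.00138243  0.00018345  0.0326471 ]
```

```bash
python3 -m crank '[{"x":0,"y":0,"z":0.015,"ax":0,"ay":0,"az":0,"claw":-0.2},{"x":0,"y":0,"z":0.028,"ax":0,"ay":0,"az":0,"claw":-0.2},{"x":0,"y":0,"z":0.034,"ax":0,"ay":0,"az":0,"claw":-0.2},{"x":0,"y":0,"z":0.034,"ax":0,"ay":0,"az":0,"claw":-0.2},{"x":0,"y":0,"z":0.034,"ax":0,"ay":0,"az":0,"claw":0.7}]' 12;python3 -m crank '[{"x":0,"y":0,"z":0,"ax":0,"ay":0,"az":0,"claw":0.7},{"x":0,"y":0,"z":0,"ax":0,"ay":0,"az":0,"claw":0.7},{"x":0,"y":0,"z":0,"ax":0,"ay":0,"az":0,"claw":0.7},{"x":0,"y":0,"z":0,"ax":0,"ay":0,"az":0,"claw":0.7},{"x":0,"y":0,"z":0,"ax":0,"ay":0,"az":0,"claw":0.7}]';python3 -m crank '[{"x":0,"y":0,"z":-0.01,"ax":0,"ay":0,"az":0,"claw":0.7},{"x":0,"y":0,"z":-0.03,"ax":0,"ay":0,"az":0,"claw":0.7},{"x":0,"y":0,"z":-0.06,"ax":0,"ay":0,"az":0,"claw":0.7},{"x":0,"y":0,"z":-0.08,"ax":0,"ay":0,"az":0,"claw":0.7},{"x":0,"y":0,"z":-0.08,"ax":0,"ay":0,"az":0,"claw":0.7}]'
python3 - <<'E'
from h import *
c=camera('side');a=c['color'][150:300,220:420];a=cv2.resize(a,None,fx=4,fy=4,interpolation=2)
cv2.imwrite('pics/g7.png',a)
print(rel([.5948,.368,.0883]))
E
```

```text
time: 14.67
ee_pos: [0.4378, 0.0845, 0.0046]
eef_rot: [0.707, -0.707, -0.0, 0.0]
ft_force: [-0.2, -0.1, 0.8]
width: 0.0497
time: 15.08
ee_pos: [0.4383, 0.0844, 0.0049]
eef_rot: [0.707, -0.707, 0.0, -0.0]
ft_force: [-0.6, -0.4, 3.2]
width: 0.025
time: 15.5
ee_pos: [0.4403, 0.0852, 0.0888]
eef_rot: [0.708, -0.707, 0.002, -0.002]
ft_force: [0.1, 1.2, 0.6]
width: 0.0253
[-0.28337068 -0.1555083  -0.00093319]
```

View pics/g7.png

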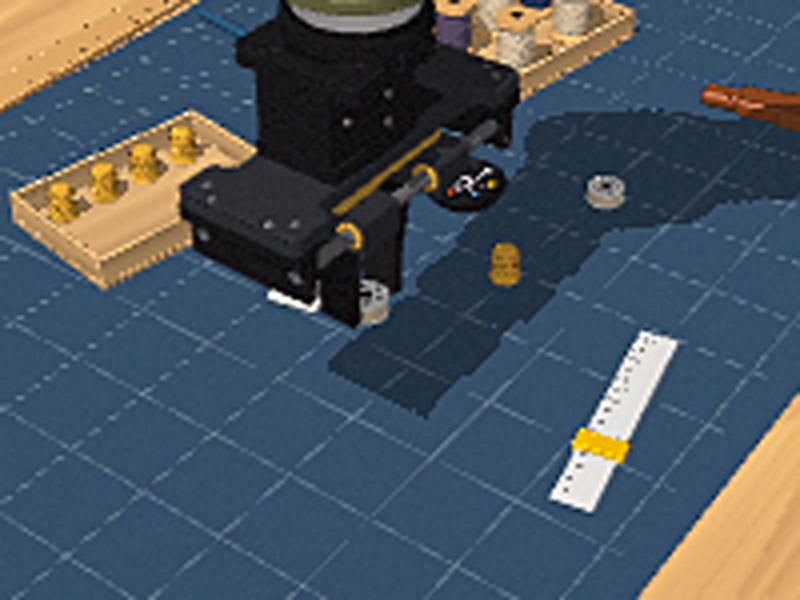

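```bash
python3 -m crank '[{"x":-0.025,"y":-0.014,"z":0,"ax":0,"ay":0,"az":0,"claw":0.7},{"x":-0.05,"y":-0.028,"z":0,"ax":0,"ay":0,"az":0,"claw":0.7},{"x":-0.08,"y":-0.044,"z":0,"ax":0,"ay":0,"az":0,"claw":0.7},{"x":-0.11,"y":-0.061,"z":0,"ax":0,"ay":0,"az":0,"claw":0.7},{"x":-0.14,"y":-0.078,"z":0,"ax":0,"ay":0,"az":0,"claw":0.7}]' |grep ee_;python3 -m crank '[{"x":-0.03,"y":-0.017,"z":0,"ax":0,"ay":0,"az":0,"claw":0.7},{"x":-0.06,"y":-0.034,"z":0,"ax":0,"ay":0,"az":0,"claw":0.7},{"x":-0.09,"y":-0.05,"z":0,"ax":0,"ay":0,"az":0,"claw":0.7},{"x":-0.12,"y":-0.066,"z":0,"ax":0,"ay":0,"az":0,"claw":0.7},{"x":-0.143,"y":-0.079,"z":0,"ax":0,"ay":0,"az":0,"claw":0.7}]' |grep ee_;python3 -m crank '[{"x":0,"y":0,"z":0,"ax":0,"ay":0,"az":0,"claw":0.7},{"x":0,"y":0,"z":0,"ax":0,"ay":0,"az":0,"claw":0.7},{"x":0,"y":0,"z":0.015,"ax":0,"ay":0,"az":0,"claw":0.7},{"x":0,"y":0,"z":0.03,"ax":0,"ay":0,"az":0,"claw":0.7},{"x":0,"y":0,"z":0.03,"ax":0,"ay":0,"az":0,"claw":0.7}]'
python3 - <<'E'
from h import *
c=camera('side');a=c['color'][200:340,90:270];a=cv2.resize(a,None,fx=4,fy=4,interpolation=2)
cv2.imwrite('pics/g8.png',a)
print(rel([.5948,.368,.0088]))
E
```

```text
ee_pos: [0.516, 0.2254, 0.0836]
ee_pos: [0.5945, 0.3698, 0.0832]
time: 16.8
ee_pos: [0.5933, 0.3645, 0.05]
eef_rot: [-0.707, 0.707, -0.0, -0.003]
ft_force: [-0.2, -0.5, -1.4]
width: 0.025
[-0.00304379 -0.00124356  0.04285987]
```

View pics/g8.png

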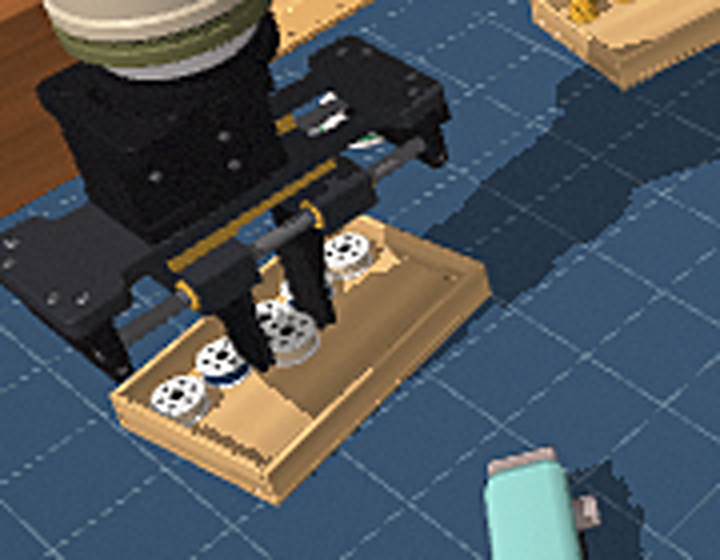

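```bash
python3 -m crank '[{"x":0,"y":0,"z":0.015,"ax":0,"ay":0,"az":0,"claw":0.7},{"x":0,"y":0,"z":0.03,"ax":0,"ay":0,"az":0,"claw":0.7},{"x":0,"y":0,"z":0.04,"ax":0,"ay":0,"az":0,"claw":0.7},{"x":0,"y":0,"z":0.0455,"ax":0,"ay":0,"az":0,"claw":0.7},{"x":0,"y":0,"z":0.0455,"ax":0,"ay":0,"az":0,"claw":0.7}]';  python3 -m crank '[{"x":0,"y":0,"z":0,"ax":0,"ay":0,"az":0,"claw":0.4},{"x":0,"y":0,"z":0,"ax":0,"ay":0,"az":0,"claw":0.25},{"x":0,"y":0,"z":0,"ax":0,"ay":0,"az":0,"claw":0.2},{"x":0,"y":0,"z":0,"ax":0,"ay":0,"az":0,"claw":0.15},{"x":0,"y":0,"z":-0.01,"ax":0,"ay":0,"az":0,"claw":0.15}]';python3 -m crank '[{"x":0,"y":0,"z":-0.03,"ax":0,"ay":0,"az":0,"claw":0.15},{"x":0,"y":0,"z":-0.06,"ax":0,"ay":0,"az":0,"claw":0.15},{"x":0,"y":0,"z":-0.09,"ax":0,"ay":0,"az":0,"claw":-0.2},{"x":0,"y":0,"z":-0.09,"ax":0,"ay":0,"az":0,"claw":-0.2},{"x":0,"y":0,"z":-0.09,"ax":0,"ay":0,"az":0,"claw":-0.2}]'
python3 - <<'E'
from h import *
print(rel([.4444,-.1924,.0043]))
E
```

```text
time: 17.27
ee_pos: [0.5943, 0.3668, 0.0074]
eef_rot: [0.707, -0.707, -0.0, 0.001]
ft_force: [0.5, 0.7, -0.1]
width: 0.0254
time: 17.68
ee_pos: [0.5939, 0.3668, 0.0176]
eef_rot: [0.707, -0.707, -0.0, 0.001]
ft_force: [-0.1, -0.7, -0.6]
width: 0.0361
time: 18.1
ee_pos: [0.5957, 0.3685, 0.1122]
eef_rot: [0.707, -0.707, 0.001, -0.002]
ft_force: [0.6, -0.1, -1.0]
width: 0.0482
[0.56103987 0.15213224 0.10608056]
```

```bash
python3 -m crank '[{"x":0.025,"y":0.007,"z":0,"ax":0,"ay":0,"az":0,"claw":-0.2},{"x":0.055,"y":0.015,"z":0,"ax":0,"ay":0,"az":0,"claw":-0.2},{"x":0.09,"y":0.024,"z":0,"ax":0,"ay":0,"az":0,"claw":-0.2},{"x":0.125,"y":0.034,"z":0,"ax":0,"ay":0,"az":0,"claw":-0.2},{"x":0.16,"y":0.043,"z":0,"ax":0,"ay":0,"az":0,"claw":-0.2}]' |grep ee_;python3 -m crank '[{"x":0.036,"y":0.01,"z":0,"ax":0,"ay":0,"az":0,"claw":-0.2},{"x":0.072,"y":0.02,"z":0,"ax":0,"ay":0,"az":0,"claw":-0.2},{"x":0.108,"y":0.029,"z":0,"ax":0,"ay":0,"az":0,"claw":-0.2},{"x":0.144,"y":0.038,"z":0,"ax":0,"ay":0,"az":0,"claw":-0.2},{"x":0.18,"y":0.048,"z":0,"ax":0,"ay":0,"az":0,"claw":-0.2}]' |grep ee_;python3 -m crank '[{"x":0.035,"y":0.01,"z":0,"ax":0,"ay":0,"az":0,"claw":-0.2},{"x":0.07,"y":0.02,"z":0,"ax":0,"ay":0,"az":0,"claw":-0.2},{"x":0.1,"y":0.028,"z":0,"ax":0,"ay":0,"az":0,"claw":-0.2},{"x":0.13,"y":0.036,"z":0,"ax":0,"ay":0,"az":0,"claw":-0.2},{"x":0.16,"y":0.044,"z":0,"ax":0,"ay":0,"az":0,"claw":-0.2}]' |grep ee_;python3 -m crank '[{"x":0.03,"y":0.008,"z":0.01,"ax":0,"ay":0,"az":0,"claw":-0.2},{"x":0.06,"y":0.016,"z":0.03,"ax":0,"ay":0,"az":0,"claw":-0.2},{"x":0.06,"y":0.016,"z":0.05,"ax":0,"ay":0,"az":0,"claw":-0.2},{"x":0.06,"y":0.016,"z":0.0645,"ax":0,"ay":0,"az":0,"claw":-0.2},{"x":0.06,"y":0.016,"z":0.0645,"ax":0,"ay":0,"az":0,"claw":-0.2}]'
python3 - <<'E'
from h import *
c=camera('side');a=c['color'][200:340,90:270];a=cv2.resize(a,None,fx=4,fy=4,interpolation=2)
cv2.imwrite('pics/g9.png',a)
print(rel([.4444,-.1924,.0043]))
E
```

```text
ee_pos: [0.5506, 0.2057, 0.1082]
ee_pos: [0.5029, 0.0256, 0.1086]
ee_pos: [0.4589, -0.1341, 0.1087]
time: 19.77
ee_pos: [0.4417, -0.1922, 0.0416]
eef_rot: [-0.707, 0.707, 0.003, -0.001]
ft_force: [-0.7, 0.1, 0.7]
width: 0.0523
[ 0.00050078 -0.00170779  0.03893381]
```

View pics/g9.png

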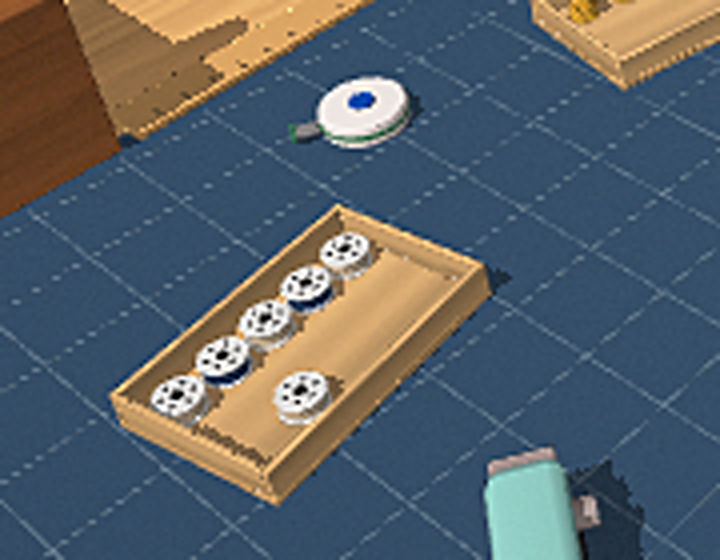

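```bash
python3 -m crank '[{"x":0,"y":-0.001,"z":0.015,"ax":0,"ay":0,"az":0,"claw":-0.2},{"x":0,"y":-0.001,"z":0.03,"ax":0,"ay":0,"az":0,"claw":-0.2},{"x":0,"y":-0.001,"z":0.04,"ax":0,"ay":0,"az":0,"claw":-0.2},{"x":0,"y":-0.001,"z":0.04,"ax":0,"ay":0,"az":0,"claw":-0.2},{"x":0,"y":-0.001,"z":0.04,"ax":0,"ay":0,"az":0,"claw":0.7}]' 12;python3 -m crank '[{"x":0,"y":0,"z":0,"ax":0,"ay":0,"az":0,"claw":0.7},{"x":0,"y":0,"z":0,"ax":0,"ay":0,"az":0,"claw":0.7},{"x":0,"y":0,"z":0,"ax":0,"ay":0,"az":0,"claw":0.7},{"x":0,"y":0,"z":0,"ax":0,"ay":0,"az":0,"claw":0.7},{"x":0,"y":0,"z":0,"ax":0,"ay":0,"az":0,"claw":0.7}]';python3 -m crank '[{"x":0,"y":0,"z":-0.01,"ax":0,"ay":0,"az":0,"claw":0.7},{"x":0,"y":0,"z":-0.03,"ax":0,"ay":0,"az":0,"claw":0.7},{"x":0,"y":0,"z":-0.06,"ax":0,"ay":0,"az":0,"claw":0.7},{"x":0,"y":0,"z":-0.09,"ax":0,"ay":0,"az":0,"claw":0.7},{"x":0,"y":0,"z":-0.09,"ax":0,"ay":0,"az":0,"claw":0.7}]'
python3 - <<'E'
from h import *
print(rel([.605,.309,.0943]))
E
```

```text
time: 20.23
ee_pos: [0.4453, -0.1922, 0.005]
eef_rot: [0.708, -0.707, -0.0, -0.0]
ft_force: [0.4, -0.0, 0.1]
width: 0.0501
time: 20.65
ee_pos: [0.4455, -0.1928, 0.005]
eef_rot: [0.707, -0.707, 0.0, -0.0]
ft_force: [0.3, 0.7, 2.8]
width: 0.025
time: 21.07
ee_pos: [0.4482, -0.1934, 0.1003]
eef_rot: [0.708, -0.707, 0.004, -0.001]
ft_force: [0.3, -0.4, -0.2]
width: 0.0248
[-0.50217833 -0.15740497  0.00515469]
```

```bash
python3 -m crank '[{"x":-0.03,"y":-0.009,"z":0,"ax":0,"ay":0,"az":0,"claw":0.7},{"x":-0.064,"y":-0.02,"z":0,"ax":0,"ay":0,"az":0,"claw":0.7},{"x":-0.098,"y":-0.031,"z":0,"ax":0,"ay":0,"az":0,"claw":0.7},{"x":-0.132,"y":-0.042,"z":0,"ax":0,"ay":0,"az":0,"claw":0.7},{"x":-0.167,"y":-0.053,"z":0,"ax":0,"ay":0,"az":0,"claw":0.7}]' |grep ee_;python3 -m crank '[{"x":-0.035,"y":-0.011,"z":0,"ax":0,"ay":0,"az":0,"claw":0.7},{"x":-0.07,"y":-0.022,"z":0,"ax":0,"ay":0,"az":0,"claw":0.7},{"x":-0.105,"y":-0.033,"z":0,"ax":0,"ay":0,"az":0,"claw":0.7},{"x":-0.14,"y":-0.044,"z":0,"ax":0,"ay":0,"az":0,"claw":0.7},{"x":-0.175,"y":-0.055,"z":0,"ax":0,"ay":0,"az":0,"claw":0.7}]' |grep ee_;python3 -m crank '[{"x":-0.035,"y":-0.011,"z":0,"ax":0,"ay":0,"az":0,"claw":0.7},{"x":-0.07,"y":-0.022,"z":0,"ax":0,"ay":0,"az":0,"claw":0.7},{"x":-0.105,"y":-0.033,"z":0,"ax":0,"ay":0,"az":0,"claw":0.7},{"x":-0.14,"y":-0.046,"z":0,"ax":0,"ay":0,"az":0,"claw":0.7},{"x":-0.16,"y":-0.052,"z":0,"ax":0,"ay":0,"az":0,"claw":0.7}]' |grep ee_;python3 -m crank '[{"x":0,"y":0,"z":0,"ax":0,"ay":0,"az":0,"claw":0.7},{"x":0,"y":0,"z":0,"ax":0,"ay":0,"az":0,"claw":0.7},{"x":0,"y":0,"z":0.02,"ax":0,"ay":0,"az":0,"claw":0.7},{"x":0,"y":0,"z":0.04,"ax":0,"ay":0,"az":0,"claw":0.7},{"x":0,"y":0,"z":0.04,"ax":0,"ay":0,"az":0,"claw":0.7}]'
python3 - <<'E'
from h import *
print(rel([.605,.309,.0088]))
E
```

```text
ee_pos: [0.4983, -0.0242, 0.0951]
ee_pos: [0.5532, 0.1511, 0.0948]
ee_pos: [0.6045, 0.3138, 0.0946]
time: 22.73
ee_pos: [0.6035, 0.3063, 0.0508]
eef_rot: [-0.707, 0.707, 0.0, -0.003]
ft_force: [-0.9, -1.3, -0.3]
width: 0.0253
[-0.00287428 -0.00173178  0.04199952]
```

```bash
python3 -m crank '[{"x":0,"y":0,"z":0.015,"ax":0,"ay":0,"az":0,"claw":0.7},{"x":0,"y":0,"z":0.03,"ax":0,"ay":0,"az":0,"claw":0.7},{"x":0,"y":0,"z":0.04,"ax":0,"ay":0,"az":0,"claw":0.7},{"x":0,"y":0,"z":0.0455,"ax":0,"ay":0,"az":0,"claw":0.7},{"x":0,"y":0,"z":0.0455,"ax":0,"ay":0,"az":0,"claw":0.7}]';  python3 -m crank '[{"x":0,"y":0,"z":0,"ax":0,"ay":0,"az":0,"claw":0.4},{"x":0,"y":0,"z":0,"ax":0,"ay":0,"az":0,"claw":0.25},{"x":0,"y":0,"z":0,"ax":0,"ay":0,"az":0,"claw":0.2},{"x":0,"y":0,"z":0,"ax":0,"ay":0,"az":0,"claw":0.15},{"x":0,"y":0,"z":-0.01,"ax":0,"ay":0,"az":0,"claw":0.15}]';python3 -m crank '[{"x":0,"y":0,"z":-0.03,"ax":0,"ay":0,"az":0,"claw":0.15},{"x":0,"y":0,"z":-0.06,"ax":0,"ay":0,"az":0,"claw":0.15},{"x":0,"y":0,"z":-0.09,"ax":0,"ay":0,"az":0,"claw":-0.1},{"x":0,"y":0,"z":-0.09,"ax":0,"ay":0,"az":0,"claw":-0.1},{"x":0,"y":0,"z":-0.09,"ax":0,"ay":0,"az":0,"claw":-0.1}]'
python3 - <<'E'
from h import *
print(rel([.4517,-.0773,.1088]))
E
```

```text
time: 23.15
ee_pos: [0.6046, 0.309, 0.0079]
eef_rot: [0.707, -0.707, -0.0, 0.001]
ft_force: [0.6, -1.1, 0.0]
width: 0.0254
time: 23.57
ee_pos: [0.6039, 0.3089, 0.0176]
eef_rot: [0.707, -0.707, -0.0, 0.001]
ft_force: [0.3, 0.0, 0.0]
width: 0.036
time: 23.98
ee_pos: [0.6058, 0.3104, 0.112]
eef_rot: [0.707, -0.707, 0.001, -0.002]
ft_force: [-0.0, 0.2, -0.6]
width: 0.0458
[0.387573   0.15440689 0.00191845]
```

```bash
python3 -m crank '[{"x":0.025,"y":0.01,"z":0,"ax":0,"ay":0,"az":0,"claw":-0.1},{"x":0.05,"y":0.02,"z":0,"ax":0,"ay":0,"az":0,"claw":-0.1},{"x":0.08,"y":0.032,"z":0,"ax":0,"ay":0,"az":0,"claw":-0.1},{"x":0.11,"y":0.044,"z":0,"ax":0,"ay":0,"az":0,"claw":-0.1},{"x":0.14,"y":0.055,"z":0,"ax":0,"ay":0,"az":0,"claw":-0.1}]' |grep ee_;python3 -m crank '[{"x":0.03,"y":0.012,"z":0,"ax":0,"ay":0,"az":0,"claw":-0.1},{"x":0.06,"y":0.024,"z":0,"ax":0,"ay":0,"az":0,"claw":-0.1},{"x":0.09,"y":0.036,"z":0,"ax":0,"ay":0,"az":0,"claw":-0.1},{"x":0.12,"y":0.048,"z":0,"ax":0,"ay":0,"az":0,"claw":-0.1},{"x":0.147,"y":0.058,"z":0,"ax":0,"ay":0,"az":0,"claw":-0.1}]' |grep ee_;python3 -m crank '[{"x":0.03,"y":0.012,"z":0,"ax":0,"ay":0,"az":0,"claw":-0.1},{"x":0.06,"y":0.024,"z":0.01,"ax":0,"ay":0,"az":0,"claw":-0.1},{"x":0.09,"y":0.036,"z":0.03,"ax":0,"ay":0,"az":0,"claw":-0.1},{"x":0.1,"y":0.04,"z":0.06,"ax":0,"ay":0,"az":0,"claw":-0.1},{"x":0.1,"y":0.04,"z":0.0645,"ax":0,"ay":0,"az":0,"claw":-0.1}]'; python3 -m crank '[{"x":0,"y":0,"z":0,"ax":0,"ay":0,"az":0,"claw":-0.1},{"x":0,"y":0,"z":0,"ax":0,"ay":0,"az":0,"claw":-0.1},{"x":0,"y":0,"z":0,"ax":0,"ay":0,"az":0,"claw":-0.1},{"x":0,"y":0,"z":0,"ax":0,"ay":0,"az":0,"claw":-0.1},{"x":0,"y":0,"z":0,"ax":0,"ay":0,"az":0,"claw":-0.1}]'
python3 - <<'E'
from h import *
c=camera('side');a=np.hstack([c['color'][220:340,90:240],c['color'][160:280,270:420]]);a=cv2.resize(a,None,fx=2.6,fy=2.6,interpolation=2)
cv2.imwrite('pics/g10.png',a)
print(rel([.4517,-.0773,.005]))
E
```

```text
ee_pos: [0.5484, 0.1679, 0.108]
ee_pos: [0.4904, 0.0204, 0.1082]
time: 25.23
ee_pos: [0.4478, -0.0806, 0.0405]
eef_rot: [-0.706, 0.709, 0.002, -0.002]
ft_force: [-1.1, 0.1, -1.6]
width: 0.0479
time: 25.65
ee_pos: [0.453, -0.0769, 0.0455]
eef_rot: [0.708, -0.706, 0.001, -0.0]
ft_force: [0.0, 0.2, 0.9]
width: 0.0482
[0.0002251  0.00117344 0.04027947]
```

View pics/g10.png

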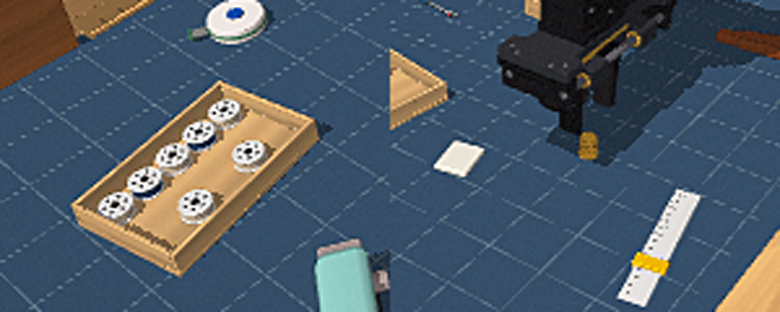

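```bash
python3 -m crank '[{"x":0,"y":0.001,"z":0.015,"ax":0,"ay":0,"az":0,"claw":-0.1},{"x":0,"y":0.001,"z":0.03,"ax":0,"ay":0,"az":0,"claw":-0.1},{"x":0,"y":0.001,"z":0.039,"ax":0,"ay":0,"az":0,"claw":-0.1},{"x":0,"y":0.001,"z":0.039,"ax":0,"ay":0,"az":0,"claw":-0.1},{"x":0,"y":0.001,"z":0.039,"ax":0,"ay":0,"az":0,"claw":0.3}]' 10;python3 -m crank '[{"x":0,"y":0,"z":0,"ax":0,"ay":0,"az":0,"claw":0.4},{"x":0,"y":0,"z":0,"ax":0,"ay":0,"az":0,"claw":0.8},{"x":0,"y":0,"z":0,"ax":0,"ay":0,"az":0,"claw":0.8},{"x":0,"y":0,"z":0,"ax":0,"ay":0,"az":0,"claw":0.8},{"x":0,"y":0,"z":0,"ax":0,"ay":0,"az":0,"claw":0.8}]';python3 -m crank '[{"x":0,"y":0,"z":0,"ax":0,"ay":0,"az":0,"claw":0.8},{"x":0,"y":0,"z":-0.02,"ax":0,"ay":0,"az":0,"claw":0.8},{"x":0,"y":0,"z":-0.05,"ax":0,"ay":0,"az":0,"claw":0.8},{"x":0,"y":0,"z":-0.07,"ax":0,"ay":0,"az":0,"claw":0.8},{"x":0,"y":0,"z":-0.07,"ax":0,"ay":0,"az":0,"claw":0.8}]'
python3 - <<'E'
from h import *
print(rel([.673,.0025,.0753]))
E
```

```text
time: 26.12
ee_pos: [0.4511, -0.0772, 0.0056]
eef_rot: [0.708, -0.707, -0.0, 0.0]
ft_force: [0.9, -0.5, 0.4]
width: 0.0456
time: 26.53
ee_pos: [0.4514, -0.0777, 0.0059]
eef_rot: [0.707, -0.707, 0.0, -0.0]
ft_force: [-0.2, -0.4, 1.9]
width: 0.0181
time: 26.95
ee_pos: [0.4534, -0.0778, 0.0791]
eef_rot: [0.707, -0.707, 0.003, -0.001]
ft_force: [0.7, -0.3, 0.2]
width: 0.0179
[-0.0801455  -0.2196044   0.00484026]
```

```bash
python3 -m crank '[{"x":-0.008,"y":-0.022,"z":0,"ax":0,"ay":0,"az":0,"claw":0.8},{"x":-0.018,"y":-0.048,"z":0,"ax":0,"ay":0,"az":0,"claw":0.8},{"x":-0.028,"y":-0.078,"z":0,"ax":0,"ay":0,"az":0,"claw":0.8},{"x":-0.04,"y":-0.11,"z":0,"ax":0,"ay":0,"az":0,"claw":0.8},{"x":-0.05,"y":-0.14,"z":0,"ax":0,"ay":0,"az":0,"claw":0.8}]'|grep ee_;python3 -m crank '[{"x":-0.01,"y":-0.028,"z":0,"ax":0,"ay":0,"az":0,"claw":0.8},{"x":-0.02,"y":-0.055,"z":0,"ax":0,"ay":0,"az":0,"claw":0.8},{"x":-0.03,"y":-0.0815,"z":0,"ax":0,"ay":0,"az":0,"claw":0.8},{"x":-0.03,"y":-0.0815,"z":0,"ax":0,"ay":0,"az":0,"claw":0.8},{"x":-0.03,"y":-0.0815,"z":0,"ax":0,"ay":0,"az":0,"claw":0.8}]'|grep ee_;python3 -m crank '[{"x":0,"y":0,"z":0.01,"ax":0,"ay":0,"az":0,"claw":0.8},{"x":0,"y":0,"z":0.02,"ax":0,"ay":0,"az":0,"claw":0.8},{"x":0,"y":0,"z":0.02,"ax":0,"ay":0,"az":0,"claw":0.8},{"x":0,"y":0,"z":0.02,"ax":0,"ay":0,"az":0,"claw":0.8},{"x":0,"y":0,"z":0.02,"ax":0,"ay":0,"az":0,"claw":0.8}]'
python3 - <<'E'
from h import *
c=camera('side');a=c['color'][130:250,190:330];a=cv2.resize(a,None,fx=4,fy=4,interpolation=2)
cv2.imwrite('pics/g11.png',a)
print(rel([.673,.0025,.0098]))
E
```

```text
ee_pos: [0.5923, -0.027, 0.0747]
ee_pos: [0.6728, 0.0039, 0.0742]
time: 28.2
ee_pos: [0.6723, 0.0021, 0.0556]
eef_rot: [0.707, -0.707, 0.0, 0.0]
ft_force: [0.1, 0.2, -0.1]
width: 0.0177
[-0.00027068 -0.00046248  0.04610126]
```

View pics/g11.png

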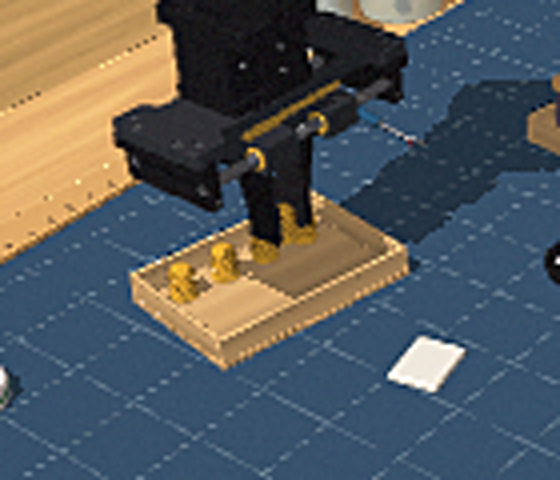

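```bash
python3 -m crank '[{"x":0,"y":0,"z":0.015,"ax":0,"ay":0,"az":0,"claw":0.8},{"x":0,"y":0,"z":0.03,"ax":0,"ay":0,"az":0,"claw":0.8},{"x":0,"y":0,"z":0.04,"ax":0,"ay":0,"az":0,"claw":0.8},{"x":0,"y":0,"z":0.0455,"ax":0,"ay":0,"az":0,"claw":0.8},{"x":0,"y":0,"z":0.0455,"ax":0,"ay":0,"az":0,"claw":0.8}]';  python3 -m crank '[{"x":0,"y":0,"z":0,"ax":0,"ay":0,"az":0,"claw":0.55},{"x":0,"y":0,"z":0,"ax":0,"ay":0,"az":0,"claw":0.45},{"x":0,"y":0,"z":0,"ax":0,"ay":0,"az":0,"claw":0.3},{"x":0,"y":0,"z":0,"ax":0,"ay":0,"az":0,"claw":0.3},{"x":0,"y":0,"z":-0.01,"ax":0,"ay":0,"az":0,"claw":0.3}]';python3 -m crank '[{"x":0,"y":0,"z":-0.03,"ax":0,"ay":0,"az":0,"claw":0.3},{"x":0,"y":0,"z":-0.06,"ax":0,"ay":0,"az":0,"claw":0.3},{"x":0,"y":0,"z":-0.09,"ax":0,"ay":0,"az":0,"claw":0.3},{"x":0,"y":0.02,"z":-0.12,"ax":0,"ay":0,"az":0,"claw":0.3},{"x":0,"y":0.05,"z":-0.14,"ax":0,"ay":0,"az":0,"claw":0.3}]'; python3 -m crank '[{"x":0.03,"y":0.02,"z":0,"ax":0,"ay":0,"az":0,"claw":0.3},{"x":0.06,"y":0.04,"z":0,"ax":0,"ay":0,"az":0,"claw":0.3},{"x":0.09,"y":0.06,"z":0,"ax":0,"ay":0,"az":0,"claw":0.3},{"x":0.11,"y":0.08,"z":0,"ax":0,"ay":0,"az":0,"claw":0.3},{"x":0.11,"y":0.08,"z":0,"ax":0,"ay":0,"az":0,"claw":0.3}]'
python3 - <<'E'
from h import *
c=camera('side')['color'];t=camera('top')['color']
a=np.hstack([cv2.resize(c[100:340,80:480],None,fx=1,fy=1),cv2.resize(c[160:240,210:310],(400,240))]);b=cv2.resize(t[90:340,110:510],(800,500))[:340]
cv2.imwrite('pics/f.png',np.vstack([a,b]))
E
```

```text
time: 28.67
ee_pos: [0.6719, 0.0024, 0.0084]
eef_rot: [0.707, -0.707, -0.001, 0.001]
ft_force: [0.3, -0.0, -0.6]
width: 0.018
time: 29.08
ee_pos: [0.6713, 0.0024, 0.0185]
eef_rot: [0.707, -0.707, -0.001, 0.001]
ft_force: [-0.2, 0.1, -0.0]
width: 0.0293
time: 29.5
ee_pos: [0.6241, 0.0032, 0.1636]
eef_rot: [0.707, -0.707, 0.001, -0.002]
ft_force: [0.0, 0.1, 1.0]
width: 0.0306
time: 29.92
ee_pos: [0.5395, -0.1134, 0.1606]
eef_rot: [-0.705, 0.709, -0.001, -0.002]
ft_force: [0.2, -0.9, -0.1]
width: 0.0306
```

View pics/f.png

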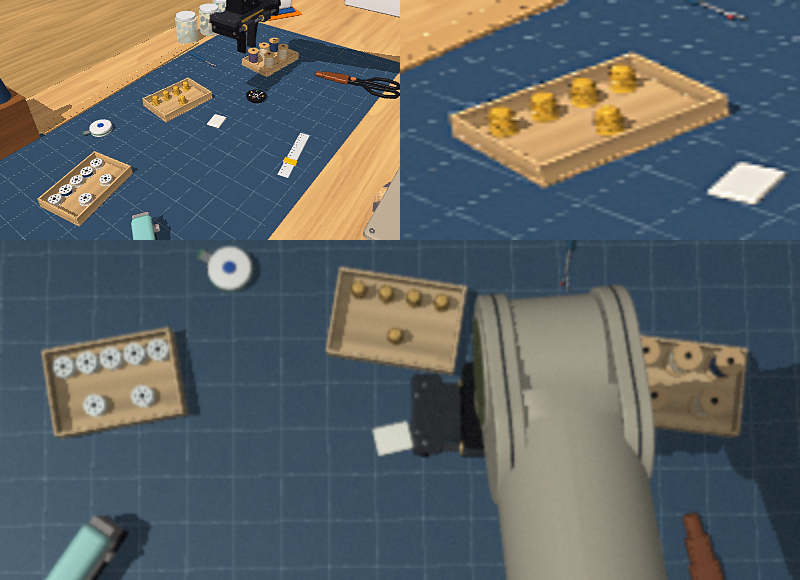

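```bash
python3 -m crank '[{"x":0,"y":0,"z":0,"ax":0,"ay":0,"az":0,"claw":0.3},{"x":0,"y":0,"z":0,"ax":0,"ay":0,"az":0,"claw":0.3},{"x":0,"y":0,"z":0,"ax":0,"ay":0,"az":0,"claw":0.3},{"x":0,"y":0,"z":0,"ax":0,"ay":0,"az":0,"claw":0.3},{"x":0,"y":0,"z":0,"ax":0,"ay":0,"az":0,"claw":0.3}]'; python3 -c "
from bench import close_job;print(close_job())"
```

```text
time: 30.43
ee_pos: [0.5429, -0.1068, 0.16]
eef_rot: [0.708, -0.706, -0.0, -0.0]
ft_force: [0.1, -0.8, -0.1]
width: 0.0304
the job is handed in; nothing more can be done
None
```

I put all five pieces away in the order you listed and handed the job in at about 30 s. No verdict is reported on hand-in.

- **Spools:** both stand upright on the floor of the spool tray.
- **Bobbins:** both lie flat in the bobbin tray.
- **Thimble:** it stands mouth down in the thimble tray.

**Last checks:** the final side and top pictures showed every piece on the empty half of its tray floor, clear of the stock and walls. The exception is that the arm hid part of the spool tray in the top view; there I relied on the side view and the earlier close-up. The pin dish and shears looked unmoved in the side view; I did not measure them again. Of the wrist forces I printed, the largest component was about 3 N. At hand-in the gripper was empty and clear of everything.

**Disagreement:** the spools gripped at 32.3 mm against the stated 34 mm across the flanges, and the bobbins at about 25 mm against 26 mm. Every grasp held and the pieces released cleanly.

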